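Pin a plaster relief against its stops and lock the cam clamp

TASK

Slide the clamp's rod up by its black grip until its rubber nose gently but firmly pins the plaster relief against the stop pegs (plaster cracks: press with less than 16 N). Then flip the cam lever all the way over centre so that it locks the rod, without straining the lever, and let go. Leave the other things on the table where they are.

Things in the scene. Friction and masses are not known exactly. Their poses are not given: they have to be found in the camera images.
- board: Fixed plywood board, 370 x 200 mm, 16 mm thick, lying on the table; everything of the job is mounted or lies on it. Origin: underside, 15 mm towards +x from its middle; x axis = the direction in which the rod is pushed (towards the stops), y to the left of that, z up. Its position and yaw change from start to start.
- stops: Two fixed upright rubber-covered pegs, 16 mm diameter, tops about 50 mm above the table, at y = +50 and -50 mm (own axes, same as the board's). Origin midway between the pegs on the board's top.
- relief: Loose plaster relief, about 0.25 to 0.5 kg, flat on the board between nose and stops: its outline is lobed and irregular (its rim lies anywhere from 62 to 78 mm from the centre round about, so feel for where it seats), rim 22 mm thick, knobbly top to 34 mm. Origin: centre of the underside. It may turn as it is pushed, takes 1 to 4 N to slide, and may lie up to 40 mm short of the stops at the start.
- rod: Horizontal steel rod, 18 mm diameter, axis 36 mm above the table, sliding along the board's x through the clamp block (an aluminium block 55 mm long, 44 mm wide, top 66 mm above the table, its middle at board x = -112 mm). Origin on its axis. Travel 100 mm. With the lever open it slides with a steady drag of about 6 N and stays where it is left; clamped, it holds fast.
- grip (a point): Black grip, an upright block on the tail end of the rod, 22 mm along the rod, 26 mm across, from 26 to 86 mm above the table; this point: in its middle, 66 mm above the table. Push it along the board's +x. It starts about 170 mm behind the lever and ends 90 to 130 mm behind it: hold a wide gripper with its narrow side along the rod.
- nose: Round black rubber nose, 32 mm diameter, on the front end of the rod (moves with it), centre 36 mm above the table. Sprung: it gives 0.17 mm per newton, at most 8 mm. Origin: centre of its front face; x axis = pushing direction.
- lever_hinge (a point): Centre of the cam lever's hinge, 78 mm above the table on top of the clamp block, over the rod's centre line. The hinge axis is parallel to the rod. Two small cheeks hold it, reaching 12 mm above and 11 mm to either side of the axis, and a round cam reaches up to 18 mm from the axis.
- lever_tip (a point): Point on the lever's centre line 85 mm from the hinge (the lever ends at 93 mm). The lever is a dark steel bar 9 mm thick, 18 mm wide, with a 24 mm wide end. Open, it stands up, leaning up to 15 degrees to the board's -y side; it is flipped over the top towards the board's +y side, and closed it lies 5 degrees above level pointing to +y, well clear of the board.
- plaque: Bystander: smaller plaster plaque lying on the table, about 125 mm across, 30 mm high. Origin: centre of the underside.
- bottle: Bystander: closed green bottle, 62 mm diameter, 190 mm tall, standing. Origin: centre of the underside.
- spatula: Bystander: modelling spatula lying on the table, about 200 mm long. Origin: underside.
- lever (a joint): Angle of the cam lever: 0 = fully open (leaning 15 degrees to -y), growing as it is flipped towards +y; 0.262 is upright; 1.75 (end stop) is fully closed. Stays where it is left below about 0.4; from there it resists, up to some 3 to 5 N pushed at the tip (left there it springs back to about 0.35); past dead centre at about 1.35 it snaps shut and stays.
Mind the look-alikes: they are no part of the job. Leave any orange or red look-alike of the relief alone.

How it is judged:
By the outcome, as a careful person would: the job done as asked, in the order asked, and still so for the second after the job is handed in, with the robot touching nothing.
It also fails if it takes over 56 s, if anything falls off the work surface, if the arm or the gripper's body presses on something with over 40 N, if the wrist force passes 120 N, or if a joint passes its speed limit or range.

ROBOT

A 6-joint arm with a two-finger parallel gripper is mounted at the origin on the work surface. World frame = base frame: x ahead of the robot, y to its left, z up, the work surface at z = 0. Lengths are in m, angles in rad, forces in N, time in s.
With the tool pointing down it reaches from about 0.325 to 0.775 m from the base axis. Payload 5.5 kg.
Tool frame: the origin (TCP) lies on the centre line of the jaws, within the pads' length; the fingertips stand 22 mm ahead of it and the grasp point (between the pads) lies 3 mm ahead of it; z points along the fingers, y is the direction in which the jaws open and shut (so a half turn about z gives the same grasp; the last joint's range is limited). The gripper opens to 88 mm and grips with 3 to 60 N. Pads are 20 mm wide; open, the fingers measure 115 mm over their backs; the gripper's body (75 mm by 178 mm) begins 61 mm behind the grasp point.
Start: joints at [1.267, 0.091, 1.231, -0, 1.82, -0.057], TCP at [0.147, 0.582, 0.245] pointing down, gripper open.
Joint ranges: [-2.87, 2.87], [-0.86, 2.18], [0.17, 2.46], [-1.51, 4.65], [0.06, 2.69], [-2.65, 2.65]. Speed limits (rad/s): [2.57, 2.57, 3.01, 3.14, 3.14, 3.14].

INTERFACE

Orientations are given as [roll, pitch, yaw] about the fixed x, y, z axes, in that order (R = Rz(yaw) Ry(pitch) Rx(roll)).
In Python, from cell import * gives the robot as it stands.
- The arm moves only by the shell command python3 -m inch 'ROWS' [FORCE]. ROWS is JSON, one flat list of numbers, 5 for each row, row after row: the shift along the world's x, y, z in m, then the turn about the world's z in rad, then the gripper's target within -1 to 1 (fully open at 1, half-way at 0, shut at -1). A call has 1 to 10 rows; each row shifts and turns the commanded pose from where the row before left it; what a row does not reach is not made up. A row lasts 1/10 s, in which the tool goes at most 50 mm and 8.59 degrees, less where a joint would pass 70% of its speed; a pose out of reach is approached as far as the arm can. A call is refused whole if a number of a shift passes 0.05 or a number of a turn 0.15, either way. A call with a gripper value outside its range is refused whole. The fingers move at their own pace and stop on an object; FORCE is the grip in N (left out, the last holds). Time passes only in rows, so rows that do not move let the fingers close. It gives the time, the measured TCP pose, the force and the opening at its end, in the units of the state.
- get_state(): the state, without advancing time (a new reading comes with each control period).
- read_camera(name): name is "scene" or "top"; returns a dict with "frame" (384x512x3 uint8, red, green, blue), "vfov" (degrees; the focal length in pixels is half the picture's height over the tangent of half this angle, whatever the lens; pixels are square), "cx", "cy" (the principal point, pixels), "R" (3x3) and "t" (3): a world point X has camera coordinates R X + t. Camera axes: x right, y down, z forward; pixel columns grow to the right and rows downward; lengths in m; the calibration is good to about 2 mm. A picture is of the moment at which its call begins. There is no depth.
- job_done(): hands the job in, once; it reports no verdict.
The state is a dict: "time": time; "qpos": joint angles; "dq": joint speeds; "joint_efforts": joint torques, N m; "tool_pos": TCP position; "eef_rot": TCP orientation; "wrist_force": force on the tool from outside, world axes, zero at the start; "wrist_torque": the same for the moment, N m; "finger_gap": finger opening in m.
Only numpy, scipy, OpenCV 4.12 (cv2) and the standard library are available. Lean on these libraries where they do the work, as an engineer would, in place of code of your own. Each camera call takes 0.05 s, during which the arm holds its last target.

## Working session

There is one attempt and no reset: what is moved stays moved. The work goes in short steps, Python scripts to look and compute and a shell command to move; the robot and the scene stay as the last step left them, time stands still between calls to the robot, and variables do not carry over. Pictures are saved under pics/ and viewed, and the job is handed in when it is done.

```bash
mkdir -p pics; ls; python3 - <<'E'
from cell import *
import cv2
for n in("scene","top"):
    c=read_camera(n); cv2.imwrite(f"pics/{n}0.png",c["frame"][:,:,::-1]); print(n,c["vfov"],c["cx"],c["cy"],c["R"],c["t"],c.keys())
s=get_state(); print(s)
E
```

```text
pics
scene 45.20758162886718 262.70996282991297 193.55019605754916 [[ 0.73045856  0.68291078  0.00794768]
 [ 0.55388825 -0.58556454 -0.59188003]
 [-0.39954737  0.43674596 -0.80598689]] [-0.29951571 -0.14730867  1.56750729] dict_keys(['frame', 'vfov', 'cx', 'cy', 'R', 't'])
top 46.69732986618077 257.4003632643086 194.9845099440657 [[-0.04681743 -0.99890189  0.0017715 ]
 [-0.97596792  0.04536454 -0.21314002]
 [ 0.21282561 -0.01170759 -0.97702006]] [-0.00373751  0.44235612  1.55313656] dict_keys(['frame', 'vfov', 'cx', 'cy', 'R', 't'])
{'time': 0.1, 'qpos': array([ 1.26730094e+00,  9.17668107e-02,  1.23171366e+00, -2.25086992e-05,
        1.81979838e+00, -5.66672582e-02]), 'dq': array([ 4.07955959e-04, -1.92800078e-03, -1.18189733e-03,  9.91750789e-05,
        1.03494696e-03, -3.98483407e-04]), 'joint_efforts': array([ 1.77369333e-03, -4.47861564e+01, -4.07567632e+01,  7.00512738e-02,
        2.85744213e-02, -8.30233375e-05]), 'tool_pos': array([0.14652272, 0.58161181, 0.2436592 ]), 'eef_rot': array([-3.13990792e+00, -7.37126485e-05,  2.89475893e+00]), 'wrist_force': array([-0.05847209, -0.56587726,  0.56875823]), 'wrist_torque': array([ 0.01144408, -0.04365192,  0.01618829]), 'finger_gap': 0.08807101729817025}
```

View pics/scene0.png

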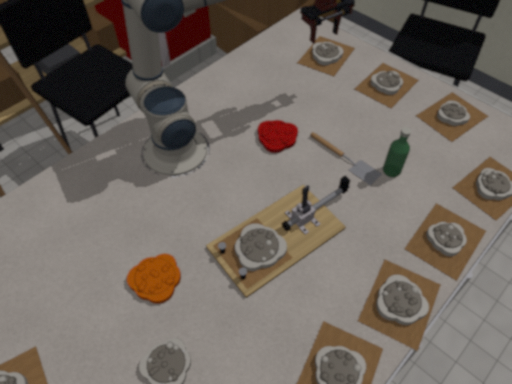

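View pics/top0.png

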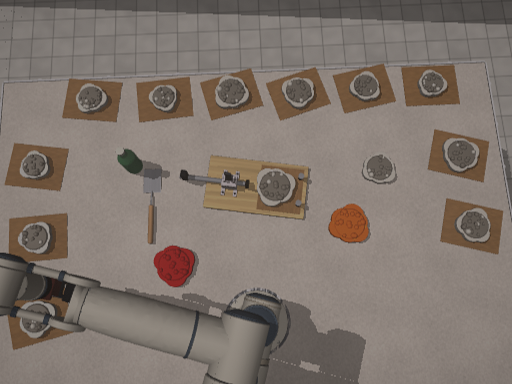

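Two views: the board holds the relief at top (276,186), stops near (306,177)/(300,206), grip at (184,175) and lever at about (228,178). I'll enlarge it to confirm.

```bash
python3 - <<'E'
import cv2
a=cv2.imread("pics/top0.png")[140:230,165:325]; cv2.imwrite("pics/topc.png",cv2.resize(a,None,fx=5,fy=5,interpolation=cv2.INTER_CUBIC))
a=cv2.imread("pics/scene0.png")[165:300,200:360]; cv2.imwrite("pics/scenec.png",cv2.resize(a,None,fx=4.4,fy=4.4,interpolation=cv2.INTER_CUBIC))
E
```

```text
(no output)
```

View pics/topc.png

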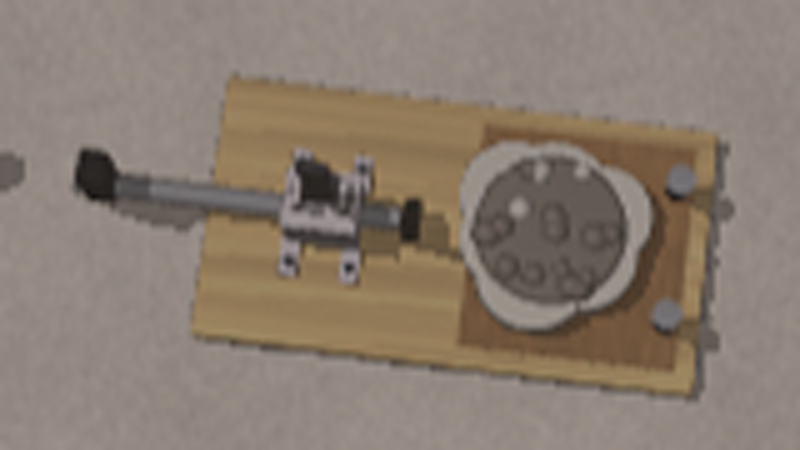

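View pics/scenec.png

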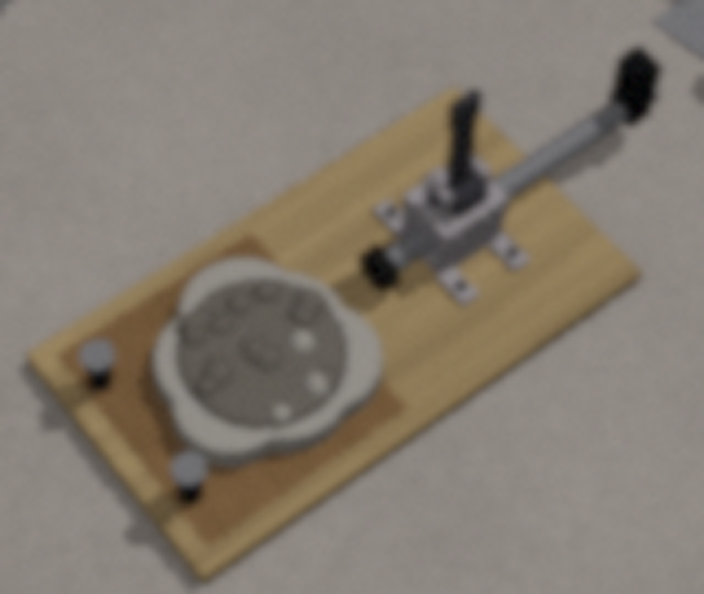

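The relief on the board (crop 555,230 top) sits among other grey look-alikes on brown mats. This one is the job's, because it lies on the board between the nose (410,220) and pegs (682,180)/(666,314). Grip at (97,172), lever at (318,180) leaning to the up-image side. Now the measurements.

```bash
cat > h.py <<'E'
import numpy as np, cv2
from cell import *
def ray(c,u,v):
    f=c["frame"].shape[0]/2/np.tan(np.radians(c["vfov"])/2)
    d=np.array([(u-c["cx"])/f,(v-c["cy"])/f,1.]); R=np.array(c["R"]);t=np.array(c["t"])
    return -R.T@t, R.T@d
def onz(c,u,v,z):
    o,d=ray(c,u,v); return o+d*(z-o[2])/d[2]
def two(a,pa,b,pb):
    o1,d1=ray(a,*pa);o2,d2=ray(b,*pb)
    s=np.linalg.lstsq(np.c_[d1,-d2],o2-o1,rcond=None)[0]
    p,q=o1+s[0]*d1,o2+s[1]*d2; return (p+q)/2,np.linalg.norm(p-q)
def proj(c,X):
    f=c["frame"].shape[0]/2/np.tan(np.radians(c["vfov"])/2)
    p=np.array(c["R"])@X+np.array(c["t"]); return c["cx"]+f*p[0]/p[2],c["cy"]+f*p[1]/p[2]
E
python3 - <<'E'
from h import *
np.set_printoptions(precision=4,suppress=True)
T=read_camera("top");S=read_camera("scene")
tp=lambda u,v:(165+(u+.5)/5-.5,140+(v+.5)/5-.5)
sp=lambda u,v:(200+(u+.5)/4.4-.5,165+(v+.5)/4.4-.5)
def quad(c,box):
    x0,y0,x1,y1=box
    h=cv2.cvtColor(c["frame"],cv2.COLOR_RGB2HSV)
    m=((h[...,0]>8)&(h[...,0]<30)&(h[...,1]>75)&(h[...,2]>60)).astype(np.uint8)
    z=np.zeros_like(m); z[y0:y1,x0:x1]=m[y0:y1,x0:x1]
    cs=max(cv2.findContours(z,0,2)[0],key=cv2.contourArea); hull=cv2.convexHull(cs)
    ap=cv2.approxPolyDP(hull,6,True)[:,0]; return ap
for c,box,n in((T,(190,145,320,225),"T"),(S,(200,180,350,297),"S")):
    q=quad(c,box); print(n,q.tolist(),[onz(c,*p,.016)[:2].round(4).tolist() for p in q.astype(float)])
for n,c,m,ps in(("T",T,tp,[(236,74),(718,133),(695,397),(192,336)]),("S",S,sp,[(455,88),(640,272),(203,578),(28,358)])):
    P=np.array([onz(c,*m(*p),.016) for p in ps]); print(n,"corners",P[:,:2].tolist(), "mid",P.mean(0))
print("pegs T",onz(T,*tp(682,180),.05),onz(T,*tp(666,314),.05))
print("pegs S",onz(S,*sp(97,352),.05),onz(S,*sp(188,467),.05))
print("gripT",onz(T,*tp(97,165),.086)," S",onz(S,*sp(640,62),.086))
print("lever tip top S/T",two(S,sp(467,100),T,tp(303,160)))
E
```

```text
T [[210, 157], [307, 167], [303, 217], [203, 206]] [[0.6021, 0.1456], [0.5466, -0.2142], [0.3591, -0.1864], [0.4167, 0.1756]]
S [[303, 186], [344, 227], [244, 295], [207, 245]] [[0.4228, 0.1731], [0.6103, 0.1397], [0.5451, -0.2185], [0.3594, -0.1816]]
T corners [[0.6119687245200496, 0.13860945009355813], [0.5494544821719581, -0.21892561683620335], [0.35168858386887303, -0.1880863476550884], [0.4137303605394607, 0.1756823119694855]] mid [ 0.4817 -0.0232  0.016 ]
S corners [[0.4193140701293121, 0.17735796928747405], [0.6114328577475512, 0.14343897681246842], [0.5505362450727873, -0.2172314293356633], [0.35958854229928383, -0.1857766827523878]] mid [ 0.4852 -0.0206  0.016 ]
pegs T [ 0.5058 -0.1858  0.05  ] [ 0.4073 -0.1676  0.05  ]
pegs S [ 0.4049 -0.1638  0.05  ] [ 0.504  -0.1817  0.05  ]
gripT [0.5267 0.2325 0.086 ]  S [0.5276 0.237  0.086 ]
lever tip top S/T (array([0.4989, 0.0795, 0.1691]), np.float64(0.004804157603416225))
```

Board frame: push direction ≈ (-0.170,-0.985), board +y ≈ (0.985,-0.170), origin ≈ (0.481,-0.037). Hinge ≈ (0.500,0.074), grip ≈ (0.527,0.2345), lever about upright. Next I move above the grip, jaws along board y.

```bash
python3 -m inch '[0.035,-0.032,0,-0.148,1, 0.035,-0.032,0,-0.148,1, 0.035,-0.032,0,-0.148,1, 0.035,-0.032,0,-0.148,1, 0.035,-0.032,0,-0.148,1, 0.035,-0.032,0,-0.148,1, 0.035,-0.032,0,-0.148,1, 0.035,-0.032,0,-0.148,1, 0.035,-0.032,0,-0.148,1, 0.035,-0.032,0,-0.148,1]' 25
```

```text
time: 1.2
tool_pos: [0.4977, 0.2602, 0.2446]
eef_rot: [3.142, -0.0, 1.409]
wrist_force: [1.1, 0.4, -0.2]
finger_gap: 0.0879
```

```bash
python3 -m inch '[0.015,-0.013,0,-0.009,1, 0.0143,-0.0127,0,0,1, 0,0,-0.03,0,1, 0,0,-0.03,0,1, 0,0,-0.03,0,1, 0,0,0,0,1, 0,0,0,0,1]'; python3 - <<'E'
from h import *
np.set_printoptions(precision=4,suppress=True)
T=read_camera("top");S=read_camera("scene")
a=T["frame"][130:230,150:310,::-1]; a=cv2.resize(a,None,fx=4.8,fy=4.8,interpolation=2)
b=S["frame"][150:290,220:400,::-1]; b=cv2.resize(b,None,fx=4,fy=4,interpolation=2)
cv2.imwrite("pics/t1.png",a);cv2.imwrite("pics/s1.png",b)
E
```

```text
time: 1.9
tool_pos: [0.5256, 0.2364, 0.1549]
eef_rot: [-3.141, 0.0, 1.407]
wrist_force: [-0.6, -0.2, 0.8]
finger_gap: 0.0879
```

View pics/s1.png

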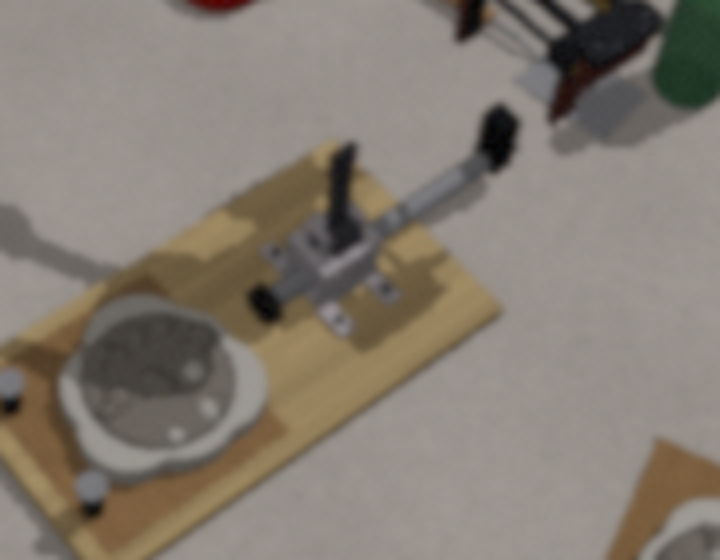

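View pics/t1.png

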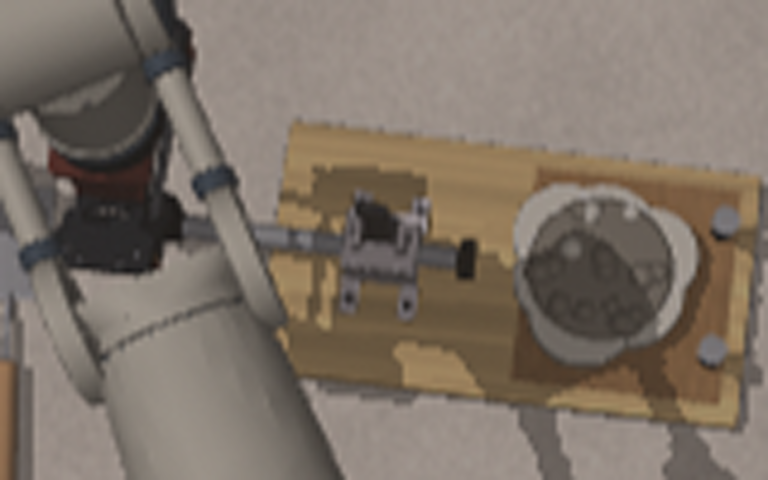

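```bash
python3 - <<'E'
from h import *
S=read_camera("scene")
bx=np.array([-.17,-.985,0]);by=np.array([.985,-.17,0])
p=np.array(get_state()["tool_pos"]);print(p)
def cr(X): u,v=proj(S,X); return round((u-220+.5)*4),round((v-150+.5)*4)
for n,z in(("z69",.069),("tip",p[2]-.022)): 
  for dy in(-.05,0,.05):
    print(n,dy,cr(np.array([p[0],p[1],z])+by*dy))
# grip blob centre
f=S["frame"]; m=np.zeros(f.shape[:2],np.uint8); m[174:196,336:352]=(f[174:196,336:352].max(2)<45)
n,l,st,c=cv2.connectedComponentsWithStats(m); i=1+st[1:,4].argmax(); print(st[i],c[i], onz(S,*c[i],.056))
print(get_state()["eef_rot"])
E
```

```text
[0.52669472 0.23669001 0.15726199]
z69 -0.05 (453, 89)
z69 0 (498, 130)
z69 0.05 (543, 173)
tip -0.05 (465, 33)
tip 0 (511, 75)
tip 0.05 (559, 118)
[340 177   9  15  89] [344.05617978 183.84269663] [0.52651762 0.24080948 0.056     ]
[ 3.13836184e+00 -1.94699627e-03  1.40640214e+00]
```

Aligned. Descend and close.

```bash
python3 -m inch '[0,0.0015,-0.03,-0.005,1, 0,0,-0.03,0,1, 0,0,-0.027,0,1, 0,0,0,0,1, 0,0,0,0,-1, 0,0,0,0,-1, 0,0,0,0,-1, 0,0,0,0,-1, 0,0,0,0,-1, 0,0,0,0,-1]' 20
```

```text
time: 3.05
tool_pos: [0.526, 0.2377, 0.068]
eef_rot: [3.141, -0.0, 1.401]
wrist_force: [-0.5, -0.8, -0.4]
finger_gap: 0.0436
```

```bash
python3 -m inch '[0,0,0,0,-1, 0,0,0,0,-1]'; python3 -c "
from h import *
s=get_state();print(s['wrist_force'],s['finger_gap'],s['tool_pos'])"
```

```text
time: 3.25
tool_pos: [0.5258, 0.2376, 0.0675]
eef_rot: [-3.141, 0.0, 1.401]
wrist_force: [-0.1, 0.8, 0.1]
finger_gap: 0.0277
[-0.09133582  0.81210428  0.06013705] 0.027651095709255186 [0.52583219 0.23760355 0.06754133]
```

```bash
python3 -m inch '[0,0,0,0,-1, 0,0,0,0,-1, 0,0,0,0,-1]'; python3 -m inch '[-0.0009,-0.0049,0,0,-1, -0.0009,-0.0049,0,0,-1, 0,0,0,0,-1]'
```

```text
time: 3.55
tool_pos: [0.5255, 0.2377, 0.0676]
eef_rot: [-3.141, 0.0, 1.401]
wrist_force: [-3.5, 0.1, 1.0]
finger_gap: 0.026
time: 3.85
tool_pos: [0.524, 0.2284, 0.0676]
eef_rot: [-3.141, -0.002, 1.401]
wrist_force: [-2.5, 3.2, -0.3]
finger_gap: 0.0256
```

```bash
python3 -m inch '[-0.0009,-0.0049,0,0,-1, -0.0009,-0.0049,0,0,-1, -0.0009,-0.0049,0,0,-1]';  python3 -m inch '[-0.0005,-0.003,0,0,-1, -0.0005,-0.003,0,0,-1]'; python3 -m inch '[-0.0005,-0.003,0,0,-1, -0.0005,-0.003,0,0,-1]'; python3 - <<'E'
from h import *
T=read_camera("top");S=read_camera("scene")
a=T["frame"][130:230,150:310,::-1]; a=cv2.resize(a,None,fx=4.8,fy=4.8,interpolation=2)
b=S["frame"][150:290,220:400,::-1]; b=cv2.resize(b,None,fx=4,fy=4,interpolation=2)
cv2.imwrite("pics/t2.png",a);cv2.imwrite("pics/s2.png",b)
E
```

```text
time: 4.15
tool_pos: [0.5215, 0.2142, 0.0675]
eef_rot: [3.141, -0.003, 1.402]
wrist_force: [-0.0, 6.4, -1.1]
finger_gap: 0.0261
time: 4.35
tool_pos: [0.5205, 0.2085, 0.0676]
eef_rot: [3.141, -0.003, 1.402]
wrist_force: [1.5, 9.4, -2.0]
finger_gap: 0.0259
time: 4.55
tool_pos: [0.5196, 0.2028, 0.0676]
eef_rot: [3.141, -0.004, 1.402]
wrist_force: [0.8, 8.3, -2.6]
finger_gap: 0.0257
```

View pics/t2.png

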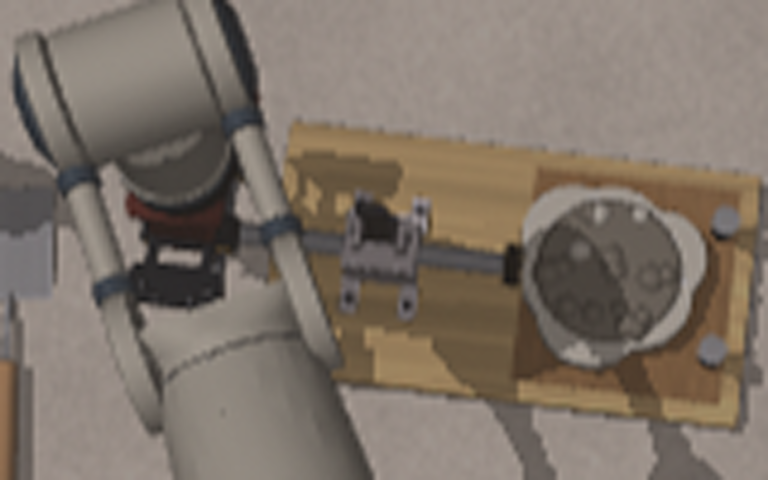

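View pics/s2.png

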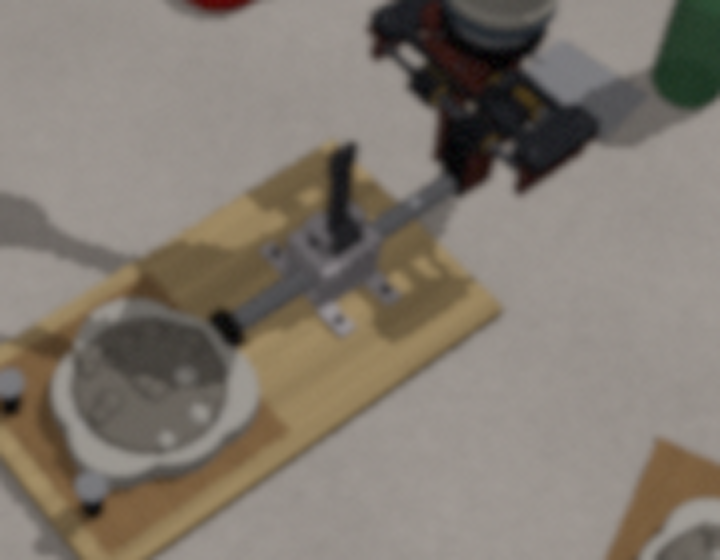

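Nose touches the relief (T 515,265); the relief is sliding, rim still roughly 10 mm short of the pegs. I continue in small steps.

```bash
for i in 1 2; do python3 -m inch '[-0.00035,-0.002,0,0,-1, -0.00035,-0.002,0,0,-1]' | egrep 'tool_pos|wrist'; done; python3 -m inch '[-0.0003,-0.0015,0,0,-1]'| egrep 'tool_pos|wrist'
```

```text
tool_pos: [0.5189, 0.1989, 0.0676]
wrist_force: [0.1, 9.4, -2.0]
tool_pos: [0.5182, 0.1949, 0.0676]
wrist_force: [2.0, 9.4, -2.0]
tool_pos: [0.5179, 0.1933, 0.0676]
wrist_force: [2.6, 9.0, -2.0]
```

```bash
python3 -m inch '[-0.0003,-0.0015,0,0,-1]'| egrep 'tool_pos|wrist'; python3 -m inch '[-0.00025,-0.0015,0,0,-1]'| egrep 'tool_pos|wrist';python3 - <<'E'
from h import *
T=read_camera("top")
a=T["frame"][130:230,150:310,::-1]; a=cv2.resize(a,None,fx=4.8,fy=4.8,interpolation=2)
cv2.imwrite("pics/t3.png",a)
E
```

```text
tool_pos: [0.5177, 0.1918, 0.0676]
wrist_force: [2.0, 8.2, -1.3]
tool_pos: [0.5174, 0.1904, 0.0676]
wrist_force: [1.7, 8.2, -1.3]
```

View pics/t3.png

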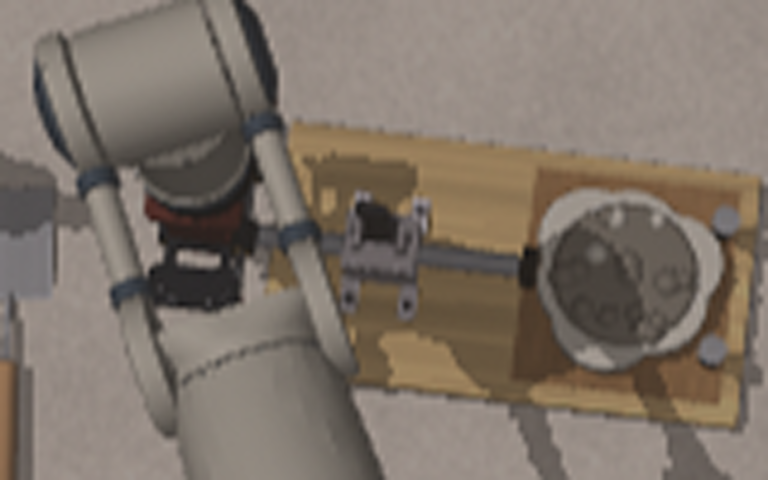

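Rim is now near the upper peg (T 725,222); the lower peg (710,350) is a few mm away. Millimetre steps from here.

```bash
for i in 1 2 3; do python3 -m inch '[-0.0002,-0.001,0,0,-1]'| egrep 'tool_pos|wrist'; done
```

```text
tool_pos: [0.5173, 0.1893, 0.0676]
wrist_force: [2.4, 8.9, -2.6]
tool_pos: [0.5171, 0.1884, 0.0676]
wrist_force: [2.8, 8.9, -2.4]
tool_pos: [0.5169, 0.1873, 0.0676]
wrist_force: [2.3, 8.6, -2.4]
```

```bash
for i in 1 2 3; do python3 -m inch '[-0.0002,-0.001,0,0,-1]'| egrep 'tool_pos|wrist'; done
```

```text
tool_pos: [0.5168, 0.1865, 0.0676]
wrist_force: [2.9, 10.6, -2.5]
tool_pos: [0.5167, 0.186, 0.0676]
wrist_force: [3.3, 12.5, -4.0]
tool_pos: [0.5166, 0.1855, 0.0676]
wrist_force: [4.3, 13.7, -4.1]
```

```bash
python3 -m inch '[0,0,0,0,-1]'| egrep 'tool_pos|wrist'; python3 - <<'E'
from h import *
T=read_camera("top")
a=T["frame"][155:220,245:315,::-1]; a=cv2.resize(a,None,fx=9,fy=9,interpolation=2)
cv2.imwrite("pics/t4.png",a)
S=read_camera("scene")
b=S["frame"][200:300,205:305,::-1]; b=cv2.resize(b,None,fx=6,fy=6,interpolation=2)
cv2.imwrite("pics/s4.png",b)
E
```

```text
tool_pos: [0.5166, 0.1854, 0.0676]
wrist_force: [5.2, 12.3, -4.2]
```

View pics/t4.png

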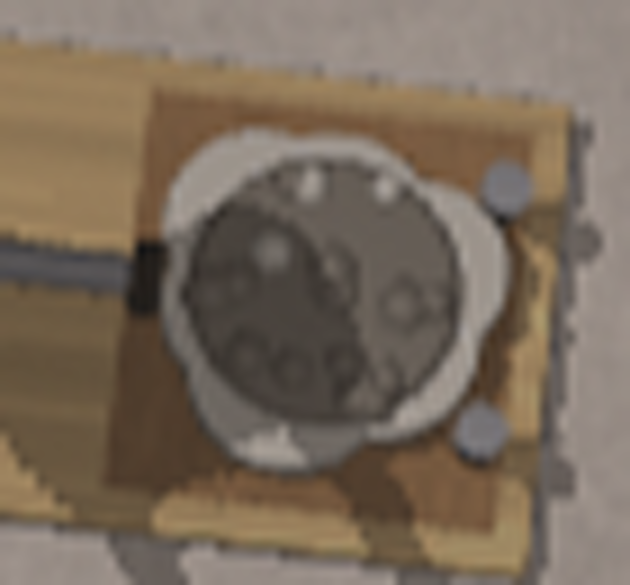

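View pics/s4.png

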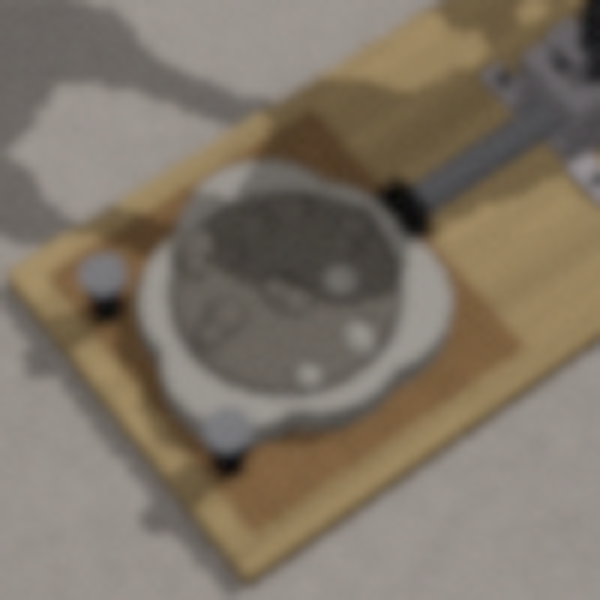

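```bash
python3 - <<'E'
from h import *
np.set_printoptions(precision=1,suppress=True)
T=read_camera("top");S=read_camera("scene")
print(ray(T,0,0)[0],ray(S,0,0)[0])
tm=(np.array([.5054,-.1838])+np.array([.4061,-.1657]))/2   # peg mid
by=np.array([.985,-.17]);bx=np.array([-.17,-.985])
tp=lambda u,v:(245+(u+.5)/9-.5,155+(v+.5)/9-.5)
sp=lambda u,v:(205+(u+.5)/6-.5,200+(v+.5)/6-.5)
def b(c,m,u,v,z): 
    w=onz(c,*m(u,v),z)[:2]-tm; return np.array([w@bx,w@by])*1000
for q in [(506,188),(480,432)]: print("pegT",b(T,tp,*q,.05))
for q in [(103,272),(228,430)]: print("pegS",b(S,sp,*q,.05))
for q in [(425,180),(470,195),(495,220),(507,260),(503,310),(485,355),(468,395),(430,430),(370,440)]: print("rimT",q,b(T,tp,*q,.038))
for q in [(185,220),(150,275),(138,320),(165,370),(185,420)]: print("rimS",q,b(S,sp,*q,.038))
print("noseT",b(T,tp,162,280,.04))
E
```

```text
[ 0.1 -0.   1.6] [ 0.9 -0.6  1.2]
pegT [ 1.5 51.6]
pegT [  1.6 -49.4]
pegS [ -1.8 -51. ]
pegS [-1.  50.3]
rimT (425, 180) [-30.7  54.2]
rimT (470, 195) [-11.9  50.2]
rimT (495, 220) [-0.7 41. ]
rimT (507, 260) [ 5.8 25. ]
rimT (503, 310) [6.3 4.2]
rimT (485, 355) [  1.1 -15.2]
rimT (468, 395) [ -4.  -32.4]
rimT (430, 430) [-17.6 -48.6]
rimT (370, 440) [-41.  -55.6]
rimS (185, 220) [-52.5 -57.3]
rimS (150, 275) [-21.9 -42.5]
rimS (138, 320) [ -3.7 -26.1]
rimS (165, 370) [1.1 2.9]
rimS (185, 420) [ 8.5 29.4]
noseT [-131.6   -1. ]
```

Contact is with the +y peg only. Measured rim-to-peg distance at the −y peg still leaves about 5 mm, so it hasn't seated. I continue gently.

```bash
for i in 1 2 3; do python3 -m inch '[-0.0001,-0.0006,0,0,-1]'| egrep 'tool_pos|wrist'; done
```

```text
tool_pos: [0.5166, 0.1853, 0.0676]
wrist_force: [5.2, 15.3, -4.6]
tool_pos: [0.5165, 0.185, 0.0676]
wrist_force: [4.5, 16.4, -5.5]
tool_pos: [0.5165, 0.1847, 0.0676]
wrist_force: [5.3, 18.1, -5.2]
```

```bash
python3 - <<'E'
from h import *
f=0
for i in range(4):
    T=read_camera("top"); f=f+T["frame"].astype(float)/4
print(get_state()["wrist_force"])
a=f[160:215,265:312,::-1]; a=np.clip(a*1.5,0,255).astype(np.uint8); a=cv2.resize(a,None,fx=10,fy=10,interpolation=2)
cv2.imwrite("pics/t5.png",a)
S=read_camera("scene")
b=np.clip(S["frame"][215:285,205:280,::-1]*1.4,0,255).astype(np.uint8); b=cv2.resize(b,None,fx=8,fy=8,interpolation=2)
cv2.imwrite("pics/s5.png",b)
E
```

```text
[ 5.78240263 16.48465292 -4.82243526]
```

View pics/t5.png

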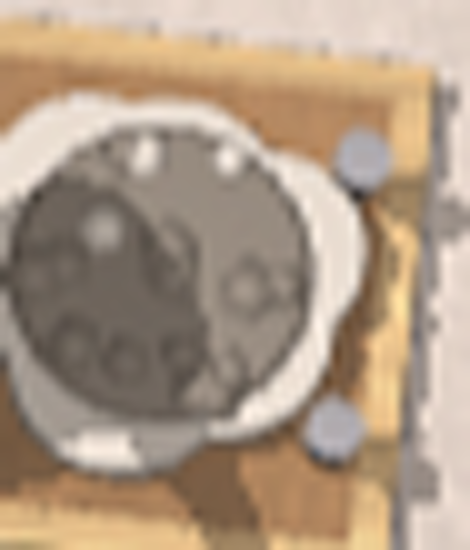

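View pics/s5.png

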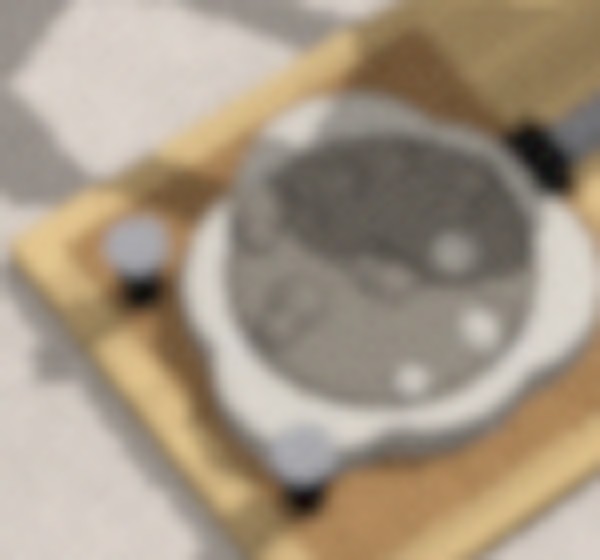

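```bash
python3 - <<'E'
from h import *
T=read_camera("top");S=read_camera("scene")
def go(c,x0,y0,x1,y1,k,caps,name):
    im=np.clip(c["frame"][y0:y1,x0:x1,::-1]*1.4,0,255).astype(np.uint8); im=cv2.resize(im,None,fx=k,fy=k,interpolation=2)
    for q in caps:
        u,v=x0+(q[0]+.5)/k-.5,y0+(q[1]+.5)/k-.5
        w=onz(c,u,v,.05)
        for z,col in((.05,(255,0,0)),(.038,(0,0,255)),(.016,(0,200,0))):
            pts=[]
            for a in np.linspace(0,2*np.pi,40):
                p=proj(c,np.array([w[0]+.008*np.cos(a),w[1]+.008*np.sin(a),z])); pts.append([(p[0]-x0+.5)*k,(p[1]-y0+.5)*k])
            cv2.polylines(im,[np.array(pts,np.int32)],True,col,1)
    cv2.imwrite(name,im)
go(T,265,160,312,215,10,[(363,160),(334,428)],"pics/t6.png")
go(S,205,215,280,285,8,[(137,241),(303,456)],"pics/s6.png")
E
```

```text
(no output)
```

View pics/t6.png

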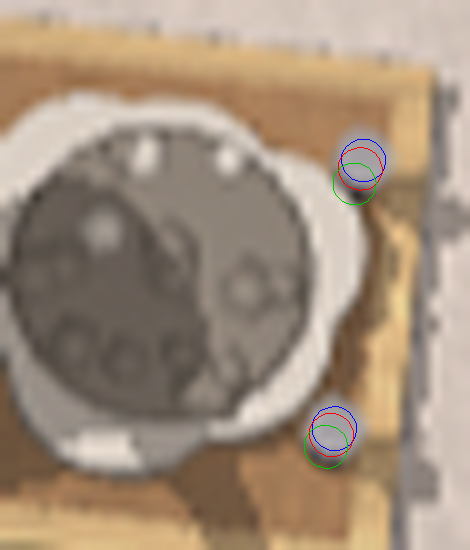

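View pics/s6.png

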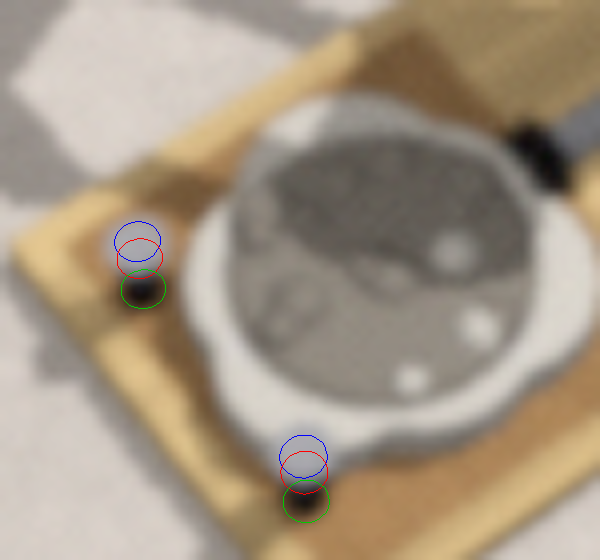

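The relief is jammed on the +y peg. Stiffness at the tool is now just the nose spring (~6 N/mm), and a gap of about 5 mm to the −y peg remains in both views (T crop 325,435; S crop 140,260). I'll back the rod off slightly, release, nudge the relief's −y rear lobe gently with closed fingers until both pegs touch, then press again.

```bash
python3 -m inch '[0.0004,0.002,0,0,-1, 0.0004,0.002,0,0,-1, 0.0004,0.002,0,0,-1, 0.0003,0.0015,0,0,-1, 0,0,0,0,-1]'
```

```text
time: 7.45
tool_pos: [0.5169, 0.1873, 0.0676]
eef_rot: [-3.141, 0.002, 1.4]
wrist_force: [-4.6, -3.2, 1.4]
finger_gap: 0.0258
```

```bash
python3 -m inch '[0,0,0,0,-0.4, 0,0,0,0,-0.4,0,0,0,0,-0.4]'; python3 - <<'E'
from h import *
np.set_printoptions(precision=4,suppress=True)
T=read_camera("top")
a=np.clip(T["frame"][150:220,230:315,::-1]*1.4,0,255).astype(np.uint8); a=cv2.resize(a,None,fx=8,fy=8,interpolation=2)
cv2.imwrite("pics/t7.png",a)
E
```

```text
time: 7.75
tool_pos: [0.5169, 0.1873, 0.0676]
eef_rot: [-3.141, 0.002, 1.4]
wrist_force: [-3.6, -3.4, 1.8]
finger_gap: 0.0257
```

View pics/t7.png

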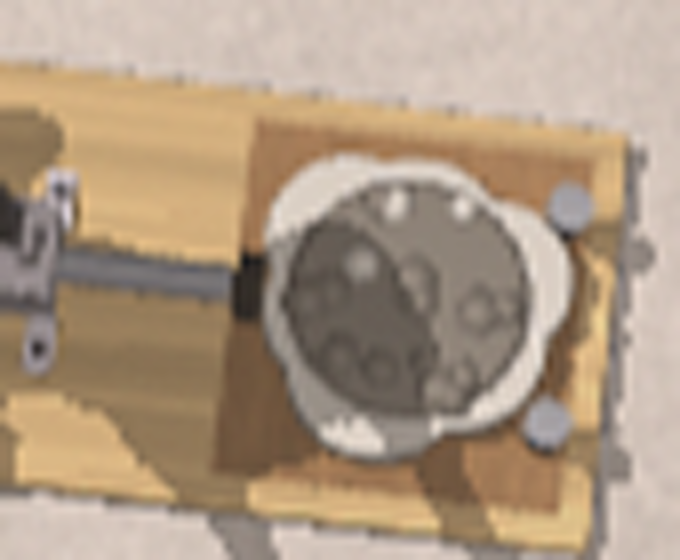

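```bash
python3 -m inch '[0,0,0,0,0.2,0,0,0,0,0.2,0,0,0,0,0.2,0,0,0.02,0,0.2,0,0,0.05,0,0,0,0,0.05,0,-0.5]';  python3 - <<'E'
from h import *
np.set_printoptions(precision=4,suppress=True)
T=read_camera("top")
tm=np.array([.481,-.037])
by=np.array([.985,-.17]);bx=np.array([-.17,-.985])
tp=lambda u,v:(230+(u+.5)/8-.5,150+(v+.5)/8-.5)
for q in [(265,290),(275,340),(283,375),(295,410),(325,442),(370,460),(415,450)]:
    w=onz(T,*tp(*q),.034); d=w[:2]-tm; print(q,w,np.array([d@bx,d@by])*1000)
s=get_state();print(s['tool_pos'],s['finger_gap'])
E
```

```text
time: 8.4
tool_pos: [0.5164, 0.1882, 0.1877]
eef_rot: [-3.139, 0.001, 1.401]
wrist_force: [1.0, 1.1, 0.5]
finger_gap: 0.0404
(265, 290) [ 0.478  -0.0454  0.034 ] [ 8.7744 -1.5397]
(275, 340) [ 0.4544 -0.0488  0.034 ] [ 16.1137 -24.1576]
(283, 375) [ 0.438  -0.0516  0.034 ] [ 21.6744 -39.8515]
(295, 410) [ 0.4216 -0.0562  0.034 ] [ 29.0068 -55.2538]
(325, 442) [ 0.4062 -0.069   0.034 ] [ 44.2085 -68.2124]
(370, 460) [ 0.397  -0.0888  0.034 ] [ 65.3206 -73.9055]
(415, 450) [ 0.4007 -0.1094  0.034 ] [ 84.9449 -66.8239]
[0.5194 0.1891 0.1992] 0.036208034136640664
```

```bash
python3 -m inch '[0,0,0.03,0,-1, -0.0157,-0.036,0,0,-1, -0.0157,-0.036,0,0,-1, -0.0157,-0.036,0,0,-1, -0.0157,-0.036,0,0,-1, -0.0157,-0.036,0,0,-1, -0.0157,-0.036,0,0,-1, 0,0,0,0,-1, 0,0,0,0,-1]'
```

```text
time: 9.35
tool_pos: [0.4231, -0.028, 0.2178]
eef_rot: [3.14, -0.001, 1.399]
wrist_force: [0.4, 0.3, 0.2]
finger_gap: 0.0005
```

```bash
python3 -m inch '[0,0,-0.045,0,-1, 0,0,-0.045,0,-1, 0,0,-0.045,0,-1, 0,0,-0.02,0,-1, 0,0,-0.015,0,-1, 0,0,0,0,-1]'; python3 - <<'E'
from h import *
for n,b in(("top",(150,220,220,310)),("scene",(190,300,205,325))):
    S=read_camera(n); a=np.clip(S["frame"][b[0]:b[1],b[2]:b[3],::-1]*1.4,0,255).astype(np.uint8)
    cv2.imwrite(f"pics/{n}8.png",cv2.resize(a,None,fx=5.5,fy=5.5,interpolation=2))
E
```

```text
time: 9.95
tool_pos: [0.4221, -0.0265, 0.0456]
eef_rot: [-3.138, -0.0, 1.402]
wrist_force: [-0.2, 0.5, -0.1]
finger_gap: 0.0005
```

View pics/scene8.png

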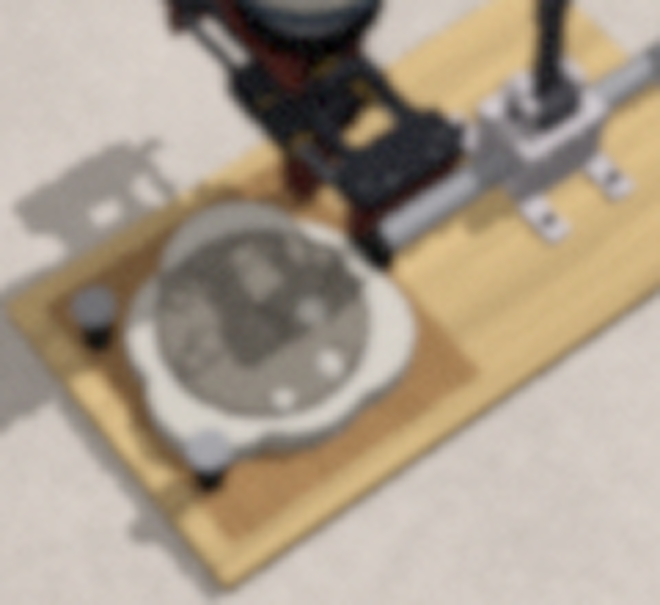

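View pics/top8.png

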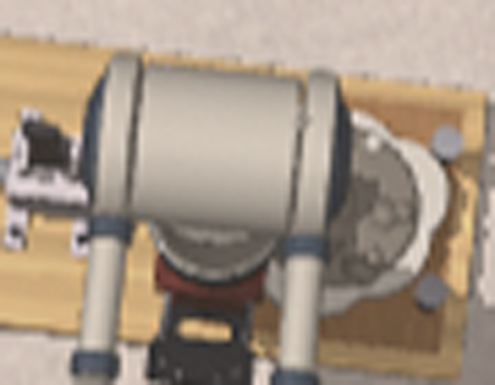

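```bash
python3 -m inch '[-0.0007,-0.0039,0,0,-1,-0.0007,-0.0039,0,0,-1,0,0,0,0,-1]'| egrep 'tool_pos|wrist'; for i in 1 2 3; do python3 -m inch '[-0.0003,-0.002,0,0,-1]'| egrep 'tool_pos|wrist'; done
```

```text
tool_pos: [0.4221, -0.0361, 0.0487]
wrist_force: [0.1, -0.6, 0.2]
tool_pos: [0.4215, -0.0377, 0.0482]
wrist_force: [0.6, 0.4, -0.1]
tool_pos: [0.421, -0.0397, 0.0479]
wrist_force: [-0.4, -0.3, 0.3]
tool_pos: [0.4207, -0.0411, 0.0478]
wrist_force: [-0.5, 6.3, 1.2]
```

```bash
for i in 1 2 3; do python3 -m inch '[-0.0002,-0.001,0,0,-1]'| egrep 'tool_pos|wrist'; done
```

```text
tool_pos: [0.4204, -0.0414, 0.0477]
wrist_force: [-0.9, 7.7, 2.9]
tool_pos: [0.42, -0.0418, 0.0477]
wrist_force: [-1.9, 9.3, 2.1]
tool_pos: [0.4197, -0.0422, 0.0478]
wrist_force: [-2.2, 11.8, 3.9]
```

```bash
python3 - <<'E'
from h import *
for n,b in(("top",(155,215,270,315)),("scene",(205,290,205,290))):
    S=read_camera(n); a=np.clip(S["frame"][b[0]:b[1],b[2]:b[3],::-1]*1.4,0,255).astype(np.uint8)
    cv2.imwrite(f"pics/{n}9.png",cv2.resize(a,None,fx=7,fy=7,interpolation=2))
E
```

```text
(no output)
```

View pics/scene9.png

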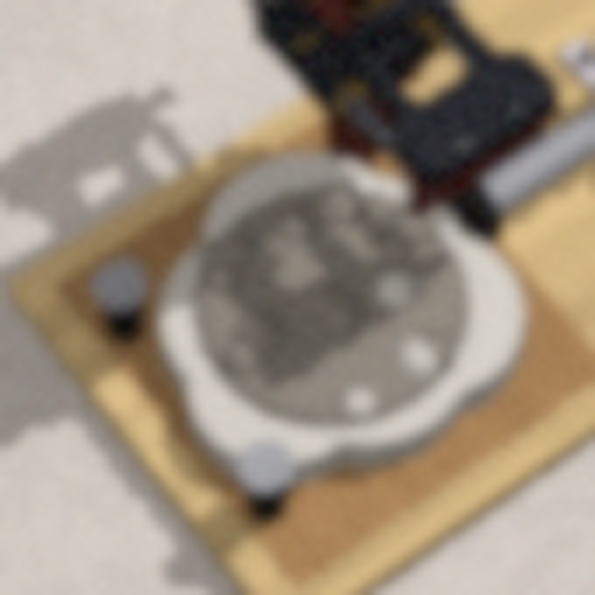

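View pics/top9.png

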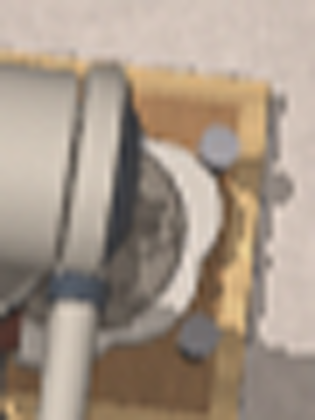

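```bash
python3 - <<'E'
from h import *
S=read_camera("scene");p=get_state()['tool_pos'];print(p,get_state()['wrist_torque'])
by=np.array([.985,-.17,0]);bx=np.array([-.17,-.985,0])
def cr(X): u,v=proj(S,X); return round((u-205+.5)*7),round((v-205+.5)*7)
for dy in(-.0135,.0135):
  for z in(-.022,.04): print(dy,z,cr(p+bx*.01+by*dy+np.array([0,0,z])))
E
```

```text
[ 0.41966651 -0.04213591  0.04776578] [1.72864708 0.45697358 0.01108437]
-0.0135 -0.022 (318, 138)
-0.0135 0.04 (316, 56)
0.0135 -0.022 (356, 182)
0.0135 0.04 (356, 101)
```

The relief did not move (highlights unchanged within 0.3 px) at about 12 N on the −y lobe. With that lever arm, only contact at the −y peg can hold it, so it is seated even though the visible outline suggests a small gap. Next I return to the grip.

```bash
python3 -m inch '[0.0015,0.008,0,0,-1, 0.0015,0.008,0,0,-1, 0,0,0.045,0,-1, 0,0,0.045,0,-1, 0,0,0.045,0,-1, 0,0,0.037,0,0.2, 0.015,0.034,0,0,0.2, 0.015,0.034,0,0,0.2, 0.015,0.034,0,0,0.2, 0.015,0.034,0,0,0.2]'; python3 -m inch '[0.015,0.034,0,0,0.2, 0.015,0.034,0,0,0.2,0,0,0,0,0.2, 0,0,0,0,0.2]'
```

```text
time: 12.1
tool_pos: [0.4836, 0.1091, 0.2197]
eef_rot: [3.141, 0.0, 1.4]
wrist_force: [0.3, -1.1, 0.2]
finger_gap: 0.0369
time: 12.5
tool_pos: [0.5129, 0.176, 0.219]
eef_rot: [-3.141, 0.001, 1.402]
wrist_force: [-0.4, 0.1, 0.7]
finger_gap: 0.0526
```

```bash
python3 -m inch '[0.004,0.0113,0,0,0.2, 0,0,-0.045,0,0.2, 0,0,-0.045,0,0.2, 0,0,-0.04,0,0.2, 0,0,-0.0215,0,0.2, 0,0,0,0,0.2]'; python3 - <<'E'
from h import *
S=read_camera("top"); b=(150,220,230,315);a=np.clip(S["frame"][b[0]:b[1],b[2]:b[3],::-1]*1.4,0,255).astype(np.uint8)
cv2.imwrite("pics/t10.png",cv2.resize(a,None,fx=8,fy=8,interpolation=2))
E
```

```text
time: 13.1
tool_pos: [0.5148, 0.1855, 0.0642]
eef_rot: [-3.135, 0.003, 1.399]
wrist_force: [0.1, -0.3, 0.4]
finger_gap: 0.0527
```

View pics/t10.png

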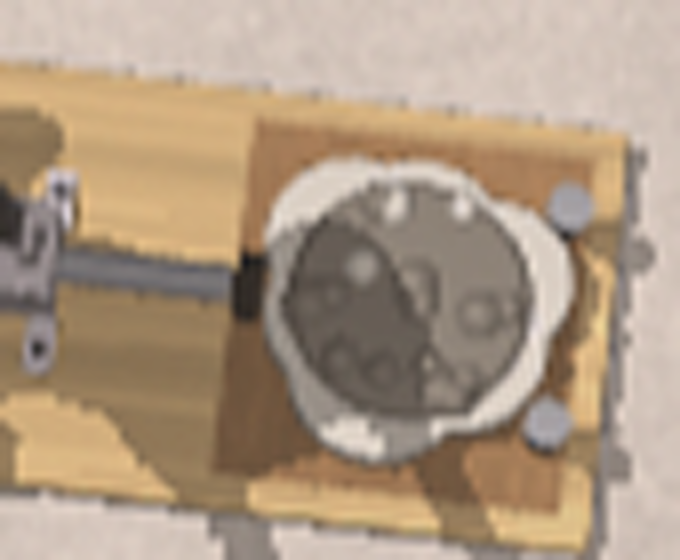

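Relief unchanged, nose at its rim (T 265,285). Regrasp the grip.

```bash
python3 -m inch '[0,0,0,0,-1, 0,0,0,0,-1, 0,0,0,0,-1, 0,0,0,0,-1, 0,0,0,0,-1]' 20; for i in 1 2 3; do python3 -m inch '[-0.0002,-0.001,0,0,-1]' | egrep 'tool_pos|wrist'; done
```

```text
time: 13.65
tool_pos: [0.5169, 0.1872, 0.0697]
eef_rot: [3.141, -0.001, 1.401]
wrist_force: [-3.5, 0.2, 5.9]
finger_gap: 0.0257
tool_pos: [0.5169, 0.1871, 0.0697]
wrist_force: [-1.9, 7.6, 5.0]
tool_pos: [0.5168, 0.1868, 0.0697]
wrist_force: [-1.2, 8.5, 3.9]
tool_pos: [0.5167, 0.1863, 0.0697]
wrist_force: [-0.6, 10.3, 4.2]
```

```bash
for i in 1 2 3 ; do python3 -m inch '[-0.0001,-0.0008,0,0,-1]' | egrep 'tool_pos|wrist'; done; python3 -m inch '[0,0,0,0,-1]' | egrep 'tool_pos|wrist'
```

```text
tool_pos: [0.5167, 0.1859, 0.0697]
wrist_force: [-0.1, 11.5, 2.4]
tool_pos: [0.5166, 0.1855, 0.0697]
wrist_force: [-0.0, 13.0, 2.5]
tool_pos: [0.5166, 0.1851, 0.0697]
wrist_force: [-1.1, 14.7, 2.6]
tool_pos: [0.5166, 0.1851, 0.0697]
wrist_force: [-0.7, 11.9, 2.6]
```

Press is about 9 N above the drag. Now release and lift.

```bash
python3 -m inch '[0,0,0,0,0.2,0,0,0,0,0.2,0,0,0,0,0.2,0,0,0,0,0.2,0,0,0.03,0,0.2,0,0,0.05,0,0,0,0,0.04,0,-1,0,0,0.02,0,-1]'; python3 - <<'E'
from h import *
S=read_camera("scene"); b=(165,245,265,365);a=np.clip(S["frame"][b[0]:b[1],b[2]:b[3],::-1]*1.4,0,255).astype(np.uint8)
cv2.imwrite("pics/s11.png",cv2.resize(a,None,fx=7,fy=7,interpolation=2))
S=read_camera("top"); b=(140,215,180,310);a=np.clip(S["frame"][b[0]:b[1],b[2]:b[3],::-1]*1.4,0,255).astype(np.uint8)
cv2.imwrite("pics/t11.png",cv2.resize(a,None,fx=6,fy=6,interpolation=2))
E
```

```text
time: 15.15
tool_pos: [0.5172, 0.1814, 0.2129]
eef_rot: [3.136, -0.002, 1.4]
wrist_force: [1.0, 0.4, 0.2]
finger_gap: 0.0322
```

View pics/s11.png

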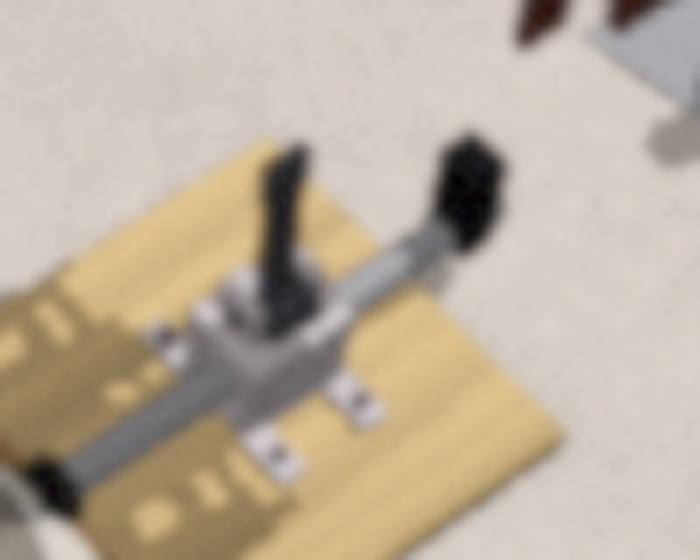

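View pics/t11.png

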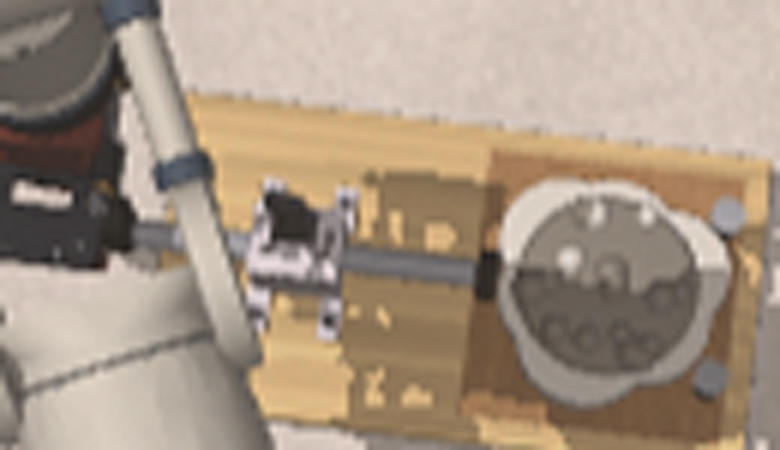

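```bash
python3 - <<'E'
from h import *
np.set_printoptions(precision=4,suppress=True)
T=read_camera("top");S=read_camera("scene")
sp=lambda u,v:(265+(u+.5)/7-.5,165+(v+.5)/7-.5)
tp=lambda u,v:(180+(u+.5)/6-.5,140+(v+.5)/6-.5)
by=np.array([.985,-.17,0]);bx=np.array([-.17,-.985,0]);o=np.array([.481,-.037,0])
print("block top corners T", [ (lambda w:(np.array([w@bx,w@by])*1000).round())(onz(T,*tp(*q),.066)-o) for q in((258,250),(330,262))])
for hx in(-.112,):
  h=o+hx*bx+np.array([0,0,.078]); print("hinge",h)
  print("proj hinge S", [round(v) for v in ((proj(S,h)[0]-265+.5)*7,(proj(S,h)[1]-165+.5)*7)],"T",[round(v) for v in ((proj(T,h)[0]-180+.5)*6,(proj(T,h)[1]-140+.5)*6)])
  for a in(-15,-8,0,8):
    e=h+.093*(by*np.sin(np.radians(a))+np.array([0,0,np.cos(np.radians(a))]))
    print(a,[round(v) for v in ((proj(S,e)[0]-265+.5)*7,(proj(S,e)[1]-165+.5)*7)],[round(v) for v in ((proj(T,e)[0]-180+.5)*6,(proj(T,e)[1]-140+.5)*6)])
E
```

```text
block top corners T [array([-135.,  -10.]), array([-92., -12.])]
hinge [0.5    0.0733 0.078 ]
proj hinge S [269, 301] T [298, 233]
-15 [247, 132] [283, 235]
-8 [266, 147] [285, 215]
0 [287, 166] [288, 192]
8 [309, 189] [292, 170]
```

Lever leans about 4° to −y, hinge ≈ (0.501,0.0755). The grip stands where it was left, with nose on the relief. Next I move the closed fist to the lever's −y side.

```bash
python3 -m inch '[0,0,0.01,0,-1,-0.0245,-0.032,0,0,-1,-0.0245,-0.032,0,0,-1,-0.0245,-0.032,0,0,-1,0,0,0,0,-1,0,0,0,0,-1]'
```

```text
time: 15.95
tool_pos: [0.4423, 0.0851, 0.2175]
eef_rot: [-3.141, -0.0, 1.399]
wrist_force: [0.1, -0.3, 0.1]
finger_gap: 0.0005
```

```bash
python3 -m inch '[0,0,-0.03,0,-1,0,0,-0.0175,0,-1,0.0098,-0.0017,0,0,-1,0.0098,-0.0017,0,0,-1,0.0049,-0.0009,0,0,-1,0,0,0,0,-1]'| egrep 'tool_pos|wrist'; python3 -m inch '[0.0049,-0.0009,0,0,-1]'| egrep 'tool_pos|wrist'; python3 - <<'E'
from h import *
S=read_camera("scene"); b=(165,245,265,365);a=np.clip(S["frame"][b[0]:b[1],b[2]:b[3],::-1]*1.4,0,255).astype(np.uint8)
cv2.imwrite("pics/s12.png",cv2.resize(a,None,fx=7,fy=7,interpolation=2))
E
```

```text
tool_pos: [0.4685, 0.0812, 0.1715]
wrist_force: [-1.5, 0.1, -0.7]
tool_pos: [0.4726, 0.0804, 0.1715]
wrist_force: [1.2, -0.5, 1.1]
```

View pics/s12.png

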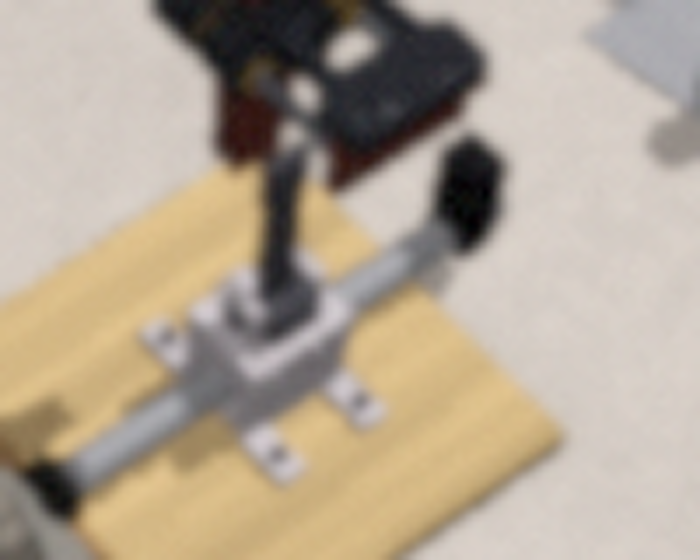

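```bash
python3 - <<'E'
from h import *
S=read_camera("scene");p=get_state()['tool_pos'];print(p)
by=np.array([.985,-.17,0]);bx=np.array([-.17,-.985,0])
def cr(X): u,v=proj(S,X); return round((u-265+.5)*7),round((v-165+.5)*7)
for dx in(-.01,.01):
 for dy in(-.0135,.0135):
  for z in(-.022,.04): print(dx,dy,z,cr(p+bx*dx+by*dy+np.array([0,0,z])))
for dy in(-.089,.089): print('body',cr(p+bx*.0375+by*dy+np.array([0,0,.058])))
E
```

```text
[0.4726112  0.08017841 0.17108219]
-0.01 -0.0135 -0.022 (239, 119)
-0.01 -0.0135 0.04 (250, 21)
-0.01 0.0135 -0.022 (282, 161)
-0.01 0.0135 0.04 (295, 64)
0.01 -0.0135 -0.022 (200, 142)
0.01 -0.0135 0.04 (210, 45)
0.01 0.0135 -0.022 (244, 185)
0.01 0.0135 0.04 (255, 89)
body (35, -72)
body (334, 224)
```

Finger sits about 7 mm short of the lever and 4 mm off along the rod. I correct that and advance.

```bash
python3 -m inch '[0.0007,0.004,0,0,-1,0.003,-0.0005,0,0,-1]'| egrep 'tool_pos|wrist'; for i in 1 2 3 ; do python3 -m inch '[0.003,-0.0005,0,0,-1]'| egrep 'tool_pos|wrist'; done
```

```text
tool_pos: [0.4757, 0.0842, 0.1709]
wrist_force: [0.4, -0.2, -0.1]
tool_pos: [0.4789, 0.0834, 0.1708]
wrist_force: [-0.0, 0.9, -0.2]
tool_pos: [0.4819, 0.0827, 0.1707]
wrist_force: [-0.5, -0.4, -0.3]
tool_pos: [0.4849, 0.0822, 0.1707]
wrist_force: [-0.2, -0.2, 0.8]
```

```bash
python3 -m inch '[0.0053,-0.0009,-0.0005,0,-1,0.0053,-0.0009,-0.0005,0,-1]'| egrep 'tool_pos|wrist'; python3 -m inch '[0.0059,-0.001,-0.0012,0,-1,0.0059,-0.001,-0.0012,0,-1]'| egrep 'tool_pos|wrist'
```

```text
tool_pos: [0.4957, 0.0803, 0.1697]
wrist_force: [-2.1, 0.9, 1.0]
tool_pos: [0.5075, 0.0784, 0.1675]
wrist_force: [-2.3, -0.5, 3.4]
```

```bash
python3 -m inch '[0.0056,-0.001,-0.0022,0,-1,0.0056,-0.001,-0.0022,0,-1]'| egrep 'tool_pos|wrist'; python3 -m inch '[0.0052,-0.0009,-0.0032,0,-1,0.0052,-0.0009,-0.0032,0,-1]'| egrep 'tool_pos|wrist';  python3 - <<'E'
from h import *
S=read_camera("scene"); b=(165,245,265,365);a=np.clip(S["frame"][b[0]:b[1],b[2]:b[3],::-1]*1.4,0,255).astype(np.uint8)
cv2.imwrite("pics/s13.png",cv2.resize(a,None,fx=7,fy=7,interpolation=2))
E
```

```text
tool_pos: [0.5189, 0.0764, 0.1633]
wrist_force: [-3.4, 0.4, 5.3]
tool_pos: [0.5296, 0.0746, 0.1572]
wrist_force: [-2.4, 0.9, 5.2]
```

View pics/s13.png

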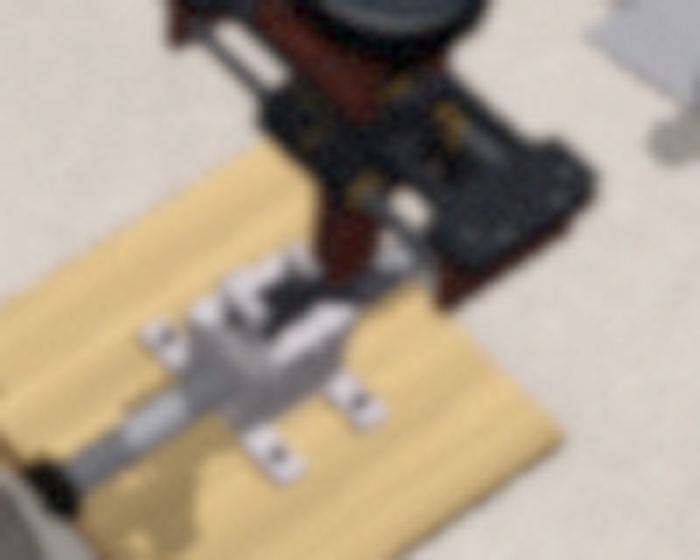

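The finger (S 350,250) carries the lever over, forces within the expected 3–5 N. Continue.

```bash
python3 -m inch '[0.0045,-0.0008,-0.004,0,-1,0.0045,-0.0008,-0.004,0,-1]'| egrep 'tool_pos|wrist'; python3 -m inch '[0.0038,-0.0006,-0.0048,0,-1,0.0038,-0.0006,-0.0048,0,-1]'| egrep 'tool_pos|wrist'; python3 -m inch '[0.0028,-0.0005,-0.0054,0,-1,0.0028,-0.0005,-0.0054,0,-1]'| egrep 'tool_pos|wrist'
```

```text
tool_pos: [0.5387, 0.073, 0.149]
wrist_force: [-0.7, 0.0, 4.6]
tool_pos: [0.546, 0.0717, 0.1385]
wrist_force: [-0.7, -0.5, 2.6]
tool_pos: [0.5508, 0.0707, 0.1266]
wrist_force: [-0.0, -0.0, -0.5]
```

It has snapped past dead centre (force gone). I look before following down.

```bash
python3 -m inch '[0.0019,-0.0003,-0.005,0,-1,0.001,-0.0002,-0.004,0,-1]'| egrep 'tool_pos|wrist'; python3 -m inch '[0,0,-0.002,0,-1]'| egrep 'tool_pos|wrist'; python3 -m inch '[0,0,-0.002,0,-1]'| egrep 'tool_pos|wrist'
```

```text
tool_pos: [0.5536, 0.0703, 0.1179]
wrist_force: [0.0, 0.3, 0.2]
tool_pos: [0.5536, 0.0703, 0.1162]
wrist_force: [-0.4, -0.6, -0.4]
tool_pos: [0.5537, 0.0704, 0.1148]
wrist_force: [0.9, 0.6, -0.0]
```

Lift clear and check the lever's angle.

```bash
python3 -m inch '[0,0,0.04,0,-1,0,0,0.05,0,-1,-0.03,0.03,0.03,0,-1,-0.035,0.035,0,0,-1,-0.035,0.035,0,0,-1,-0.035,0.035,0,0,-1,-0.035,0.035,0,0,-1,0,0,0,0,-1]'| egrep 'time|tool_pos|wrist'; python3 - <<'E'
from h import *
S=read_camera("scene"); T=read_camera("top")
a=np.clip(S["frame"][165:300,200:365,::-1]*1.4,0,255).astype(np.uint8); cv2.imwrite("pics/s14.png",cv2.resize(a,None,fx=4.4,fy=4.4,interpolation=2))
a=np.clip(T["frame"][140:225,165:315,::-1]*1.4,0,255).astype(np.uint8); cv2.imwrite("pics/t14.png",cv2.resize(a,None,fx=5,fy=5,interpolation=2))
by=np.array([.985,-.17,0]);h=np.array([.502,.0770,.078])
for d in(50,60,70,85):
    e=h+.093*(by*np.sin(np.radians(d))+np.array([0,0,np.cos(np.radians(d))]))
    u,v=proj(S,e);U,V=proj(T,e);print(d,round((u-200+.5)*4.4),round((v-165+.5)*4.4),"T",round((U-165+.5)*5),round((V-140+.5)*5))
E
```

```text
time: 19.9
tool_pos: [0.3816, 0.2427, 0.2349]
wrist_force: [1.2, -0.4, -0.3]
50 543 209 T 327 72
60 550 231 T 330 65
70 555 251 T 333 62
85 556 277 T 335 65
```

View pics/s14.png

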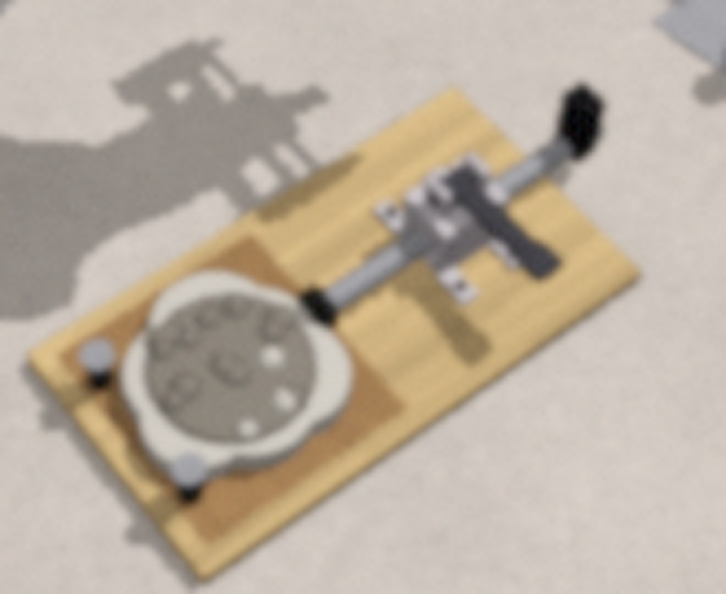

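View pics/t14.png

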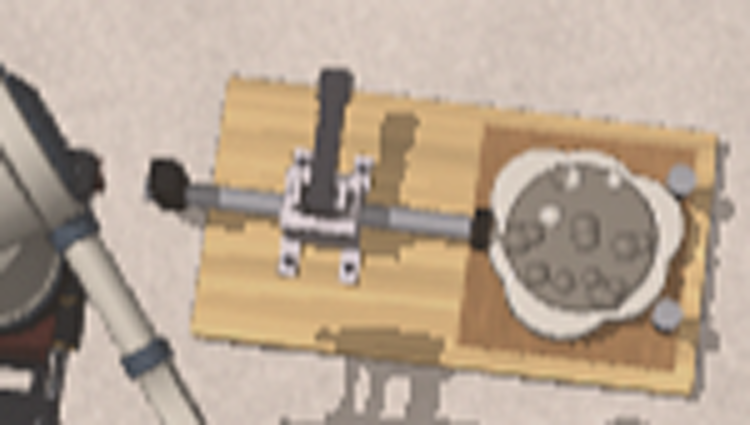

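Lever lies closed (S tip 545,270, matches the 85° prediction). The −y peg still looks like it has a gap, so I measure it properly in this unshadowed view.

```bash
python3 - <<'E'
from h import *
np.set_printoptions(precision=1,suppress=True)
by=np.array([.985,-.17]);bx=np.array([-.17,-.985])
for n,x0,y0,x1,y1,k in(("top",295,165,312,212,14),("scene",205,225,260,285,10)):
    c=read_camera(n); f=np.mean([read_camera(n)["frame"] for i in range(2)]+[c["frame"]],0)
    im=np.clip(f[y0:y1,x0:x1,::-1]*1.4,0,255).astype(np.uint8)
    big=cv2.resize(im,None,fx=k,fy=k,interpolation=2)
    cv2.imwrite(f"pics/{n}15.png",big)
    h=cv2.cvtColor(f.astype(np.uint8),cv2.COLOR_RGB2HSV).astype(int)
    fl=f
    # peg caps: bluish
    m=((fl[...,2]-fl[...,0]>3)).astype(np.uint8); z=np.zeros_like(m); z[y0:y1,x0:x1]=m[y0:y1,x0:x1]
    nn,l,st,ce=cv2.connectedComponentsWithStats(z)
    print(n,[(st[i].tolist(),ce[i].round(1).tolist()) for i in range(1,nn) if st[i][4]>4])
E
```

```text
top []
scene []
```

View pics/top15.png

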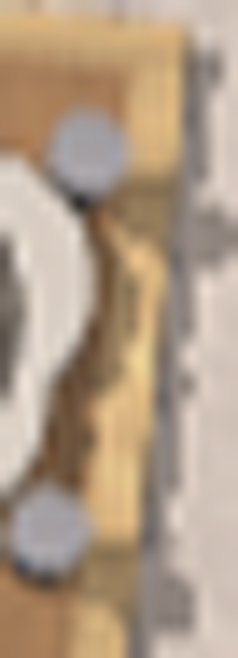

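View pics/scene15.png

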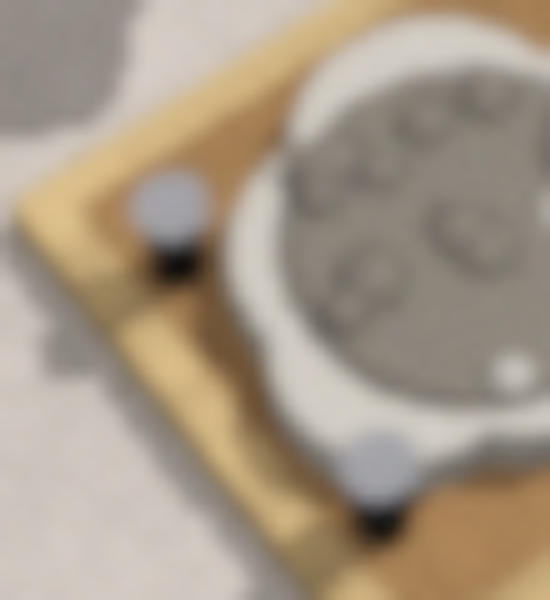

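The rim-to-peg measurement still gives about 6 mm at the −y peg. Two force tests (stiff seat at the nose, no motion under a 12 N nudge) say it is held. Reopening the lever would risk more than it gains. One last look over the whole scene.

```bash
python3 - <<'E'
from h import *
S=read_camera("scene"); cv2.imwrite("pics/s16.png",S["frame"][:,:,::-1]); print(get_state()["time"],get_state()["wrist_force"])
E
```

```text
20.35 [ 0.10469687  0.4653848  -0.11001264]
```

View pics/s16.png

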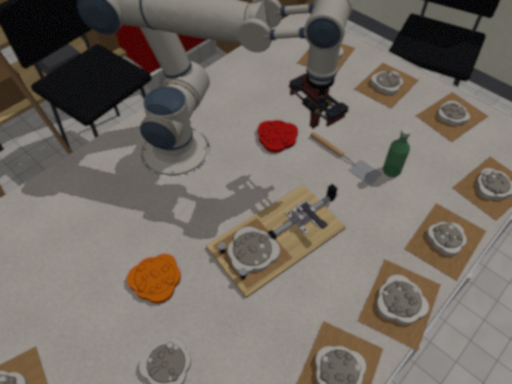

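The bottle (397,155), spatula (340,150), plaque (166,362) and the red and orange look-alikes stand where they did. The arm is clear of everything and the lever is closed.

```bash
python3 -c "
from cell import *
print(job_done())"
```

```text
the job is handed in; nothing more can be done
None
```

I clamped the relief and locked the rod, but one check disagreed: the relief may be resting on only one of the two stop pegs.

- **Rod:** I slid it up by its grip until the nose pressed the relief with about 9 N (15 N at the wrist, less about 6 N of rod drag). The highest press was about 12 N, in an earlier trial push, so it stayed under 16 N. When I let go, the spring may have eased the rod back. The press left after locking is therefore probably nearer 6 N; I could not measure it.
- **Lever:** I flipped it over with closed fingers, reading about 6 N at most on the wrist. It snapped shut and lies at about 5° above level in the scene view. I did not press on it at the end stop.
- **Relief seating:** Both camera views show the rim on the +y peg but about 6 mm short of the −y peg. Against that, the seat felt stiff, and a gentle 12 N nudge on the −y side did not move the relief. I took it as held and did not reopen the lever to try again.
- **At hand-in:** The arm was touching nothing, and the bottle, spatula, plaque and look-alikes looked unmoved. The robot's clock was at about 20 s of the 56 s allowed.

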